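# Open the climate logger case and press its log button

## Robot

A 6-joint arm with a two-finger parallel gripper is mounted at the origin on the work surface. World frame = base frame: x ahead of the robot, y to its left, z up, the work surface at z = 0. Lengths are in m, angles in rad, forces in N, time in s.
With the tool pointing down it reaches from about 0.275 to 0.975 m from the base axis. Payload 8.4 kg.
Tool frame: the origin (TCP) lies on the centre line of the jaws, within the pads' length; the fingertips stand 8 mm ahead of it and the grasp point (between the pads) lies 11 mm behind it; x points along the fingers, y is the direction in which the jaws open and shut, and the axes are right-handed (so a half turn about x gives the same grasp; the last joint's range is limited). The gripper opens to 92 mm and grips with 3 to 60 N. Pads are 20 mm wide; open, the fingers measure 128 mm over their backs; the gripper's body (75 mm by 189 mm) begins 69 mm behind the grasp point.
Start: joints at [1.145, 0.353, 1.633, -0, 1.155, -0.002], TCP at [0.257, 0.57, 0.223] pointing down, gripper open.
Joint ranges: [-2.63, 2.63], [-0.92, 2.1], [0.06, 2.66], [-1.3, 4.44], [0, 2.69], [-3.02, 3.02]. Speed limits (rad/s): [2.22, 2.22, 2.79, 3.14, 3.14, 3.14].

## Interface

Orientations are given as a 3x3 rotation matrix whose columns are the frame's x, y, z axes.
In Python, from workcell import robot, gripper_open, grab, kin, status, viewer, order gives the robot as it stands. The module is installed in compiled form; this text tells all that it offers. Calls block until the motion is done:
- robot.move_to(position, orientation): joint-space move of the TCP to a pose.
- robot.move_linear(position, rot=None, velocity=0.15, force_limit=None): straight line of the TCP; rot=None keeps the orientation; velocity is the mean speed in m/s. With force_limit (N) it stops when the force on the tool has changed by that much, and returns True; else False.
- robot.goto_joints(angles): joint-space move.
- gripper_open() and grab(): open the fingers fully, or close them until they stop; the grip force is fixed at half the most.
- robot.pause(seconds).
- kin.inverse_kinematics(position, orientation): joint angles nearest the present ones, or None.
- status.observe(): the state.
- viewer.get_image(name): name is "side" or "top" or "wrist"; returns the picture (400x640x3 uint8, blue, green, red); there is no depth.
- viewer.get_calibration(name): a dict with "vertical_fov" (degrees; the focal length in pixels is half the picture's height over the tangent of half this angle, whatever the lens; pixels are square), "cx", "cy" (the principal point, pixels), "R" (3x3) and "t" (3): a world point X has camera coordinates R X + t. Camera axes: x right, y down, z forward; pixel columns grow to the right and rows downward; lengths in m; the calibration is good to about 2 mm. A picture is of the moment at which its call begins: read the wrist's pose just before it. get_calibration takes no time and is no camera call; for the wrist camera it gives the pose at the moment of the call.
A pose or a line that the arm cannot do raises robot.Unreachable and nothing moves.
- order.sign_off(): hands the job in, once; it reports no verdict.
The state is a dict: "time_s": time; "q": joint angles; "joint_velocities": joint speeds; "effort": joint torques, N m; "position": TCP position; "tool_rot": TCP orientation; "ft_force": force on the tool from outside, world axes, zero at the start; "wrist_torque": the same for the moment, N m; "grip_width": opening from 0.0 (shut) to 1.0 (fully open).
Only numpy, scipy, OpenCV 4.12 (cv2) and the standard library are available. Lean on these libraries where they do the work, as an engineer would, in place of code of your own. Each camera call takes 0.05 s, during which the arm holds its last target.

## Task

Open the grey climate logger case on the bench: gently push its lid up by the thumb lip with the fingertips, without pinching it, and flip it right over past upright until it leans back and stays open by itself; then press the large round button inside fully down and let it come back up. Only push and press: do not lift, tip or shove the case, do not press the small button beside the large one, and leave the two specimen jars and the little cardboard box where they stand.

Things in the scene. Friction and masses are not known exactly. Their poses are not given: they have to be found in the camera images.
- case: grey plastic logger case, loose on the bench on rubber feet but heavy (about 2.5 kg), 150 (its x) x 180 (its y) x 85 mm high, walls 6 mm, open on top under its lid. Origin: centre of its underside. Its z is up; its front, where the lid's thumb lip overhangs, faces its -x (roughly the robot's right, world -y); the lid's hinge runs along its y on top of the far (+x) wall. Inside, a black instrument fills the bottom up to 39 mm above the bench and carries the two buttons.
- lid (a joint): angle of the lid in rad: 0 shut, 1.57 upright, 1.95 at its stop, leaning back towards the case's +x (roughly the robot's left). The hinge is nearly free: short of upright the lid falls shut, past it it falls back to the stop and stays. The lid is a plate 150 x 180 x 8 mm of about 0.25 kg without a handle.
- lid_lip (a point): middle of the lower outer edge of the thumb lip, a tab 100 mm wide and 8 mm thick that continues the lid 28 mm beyond the case's front wall, with free space under it down to the bench. With the lid shut its underside is 85.5 mm above the bench. The point moves with the lid; it lies 178 mm from the hinge line.
- lid_hinge (a point): point on the hinge line, at the middle of the case's width, at the level of the lid's underside: 75 mm from the case's centre towards its +x, 85.5 mm above the bench
- log_button (a joint): travel of the large button in m: 0 up, 0.006 fully down; springs back; about 5 N pushes it fully down, straight down
- log_button_top (a point): centre of the top face of the large round button (36 mm diameter), inside the case at 25 mm towards its -x and 32 mm towards its -y from its centre, its top 61 mm above the bench (24 mm below the rim); the button can only be reached with the lid open
- small_button (a joint): travel of the small button in m: 0 up, 0.004 fully down
- small_button_top (a point): centre of the top face of the small round button (16 mm diameter), not to be pressed; 82 mm from the large one towards the case's +y, its top 59 mm above the bench
- jar_tall: bystander: amber specimen jar, 64 mm diameter, 150 mm tall, origin at the centre of its underside
- jar_squat: bystander: amber specimen jar, 72 mm diameter, 90 mm tall, origin at the centre of its underside
- slide_box: bystander: closed cardboard box, 80 x 60 x 35 mm, origin at the centre of its underside

How it is judged:
On the way, in this order (a step that is already met when the one before it is completed fails the run):
1. the lid leans back open by itself, not touched (value of joint lid above 1.8 rad and contact force between each of the arm, the fingers and lid below 0.1 N), for 0.2 s.
2. the large button is pressed down by the fingers with the lid open (value of joint log_button above 0.0045 m and value of joint lid above 1.8 rad and contact force between the fingers and log_button above 1 N), for 0.05 s.
At the end, for the whole second after the job is handed in: the lid leans back open by itself (over 1.8 rad), the large button has been pressed at least 4.5 of its 6 mm and is up again, the small one is up, the case stands level within 40 mm of where it was, and the jars and cardboard box stand within 20 mm of where they were (value of joint lid above 1.8 rad and value of joint log_button below 0.0015 m and value of joint small_button below 0.001 m and distance of case from where it was at the start of the episode below 0.04 m and angle between case's own z axis and vertical below 0.05 rad and linear speed of case below 0.02 m/s and distance of each of jar_tall, jar_squat, slide_box from where it was at the start of the episode below 0.02 m and angle between each of jar_tall, jar_squat's own z axis and vertical below 0.1 rad); the robot touches nothing.
It fails at once if the case is lifted off the bench, tipped, or shoved more than 40 mm (height (world z) of case above 0.012 m or angle between case's own z axis and vertical above 0.12 rad or distance of case from where it was at the start of the episode above 0.04 m).
It fails at once if the lid is pinched or forced rather than gently pushed (contact force between the fingers and lid above 25 N).
It fails at once if the small button is pressed (value of joint small_button above 0.002 m).
It fails at once if a jar or the cardboard box is lifted, carried, knocked or pushed more than 20 mm (distance of any of jar_tall, jar_squat, slide_box from where it was at the start of the episode above 0.02 m or angle between any of jar_tall, jar_squat's own z axis and vertical above 0.3 rad).
It also fails if it takes over 48 s, if anything falls off the work surface, if the arm or the gripper's body presses on something with over 40 N, if the wrist force passes 120 N, or if a joint passes its speed limit or range.

## Working session

There is one attempt and no reset: what is moved stays moved. The work goes in short steps, each a Python script; the robot and the scene stay as the last script left them, time stands still between calls to the robot, and variables do not carry over. Pictures are saved under pics/ and viewed, and the job is handed in when it is done.

```bash
mkdir -p pics
python3 - <<'E'
from workcell import robot, status, viewer
import cv2,numpy as np
s=status.observe();print(s['time_s'],s['position'],s['tool_rot'],s['grip_width'],s['ft_force'])
for n in("side","top","wrist"):
    c=viewer.get_calibration(n);print(n,c)
    cv2.imwrite(f'pics/{n}0.png',viewer.get_image(n))
E
```

```text
0.0 [0.25682919 0.5692745  0.2218883 ] [[-5.36931961e-04  4.11185290e-01  9.11551627e-01]
 [-1.23236025e-03  9.11550794e-01 -4.11185640e-01]
 [-9.99999096e-01 -1.34413870e-03  1.72876501e-05]] 1.0000432954525955 [0.24040186 0.07972772 0.4203234 ]
side {'vertical_fov': 46.08653312434073, 'cx': 320.22670746871256, 'cy': 192.5740464382074, 'R': array([[-0.87894292, -0.47676819,  0.01230594],
       [-0.33351059,  0.59598733, -0.73045862],
       [ 0.34092525, -0.64613559, -0.68284608]]), 't': array([0.56412839, 0.20869615, 0.63904616])}
top {'vertical_fov': 50.30696254275566, 'cx': 320.5369725025481, 'cy': 198.9669273026258, 'R': array([[ 0.00766839, -0.99991925,  0.01013402],
       [-0.98365426, -0.00936614, -0.17982372],
       [ 0.17990412, -0.00858942, -0.98364665]]), 't': array([0.05478174, 0.62362163, 0.7573676 ])}
wrist {'vertical_fov': 68.4274629723684, 'cx': 318.5383058092952, 'cy': 195.97170752363476, 'R': array([[ 0.41059524,  0.91181197, -0.00323729],
       [ 0.87557059, -0.39327944,  0.28054844],
       [ 0.25453427, -0.11802634, -0.95983441]]), 't': array([-0.62406436, -0.03210306,  0.39380015])}
```

View pics/side0.png

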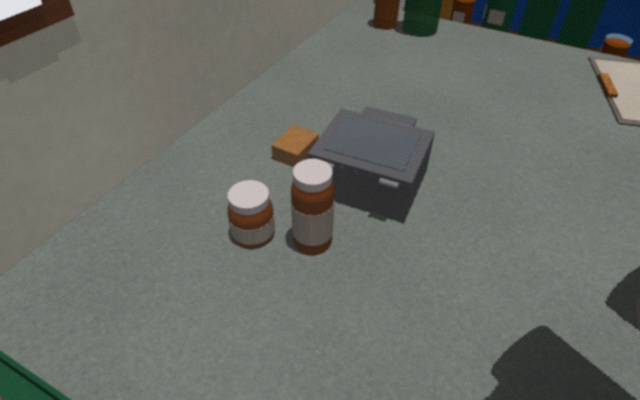

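View pics/top0.png

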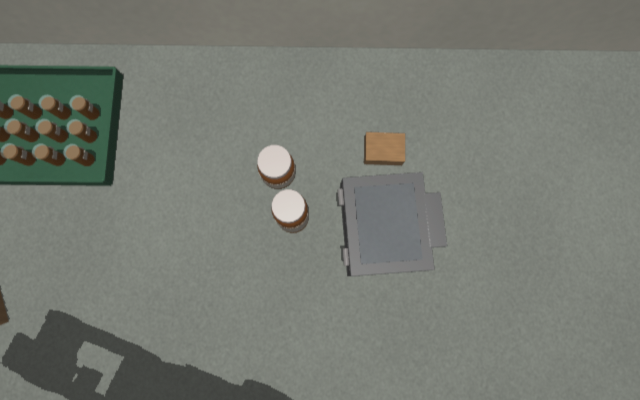

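View pics/wrist0.png

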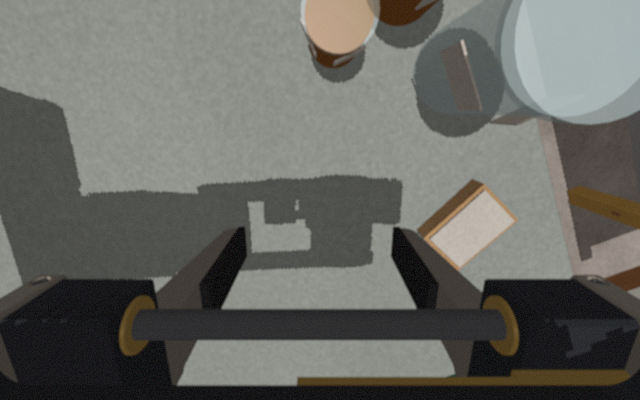

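The top view shows the case around (388,224) with its lip on the right, pixels (428–446, 192–247). The jars are left of the hinge at (276,160) and (290,208), and the slide box is at (385,148). I'll zoom in to get the corners.

Run:
```python
import cv2
a=cv2.imread('pics/top0.png')[160:290,325:455];cv2.imwrite('pics/topz.png',cv2.resize(a,None,fx=4.6,fy=4.6,interpolation=cv2.INTER_CUBIC))
a=cv2.imread('pics/side0.png')[95:230,300:445];cv2.imwrite('pics/sidez.png',cv2.resize(a,None,fx=4.4,fy=4.4,interpolation=cv2.INTER_CUBIC))
```

```text
(no output)
```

View pics/topz.png

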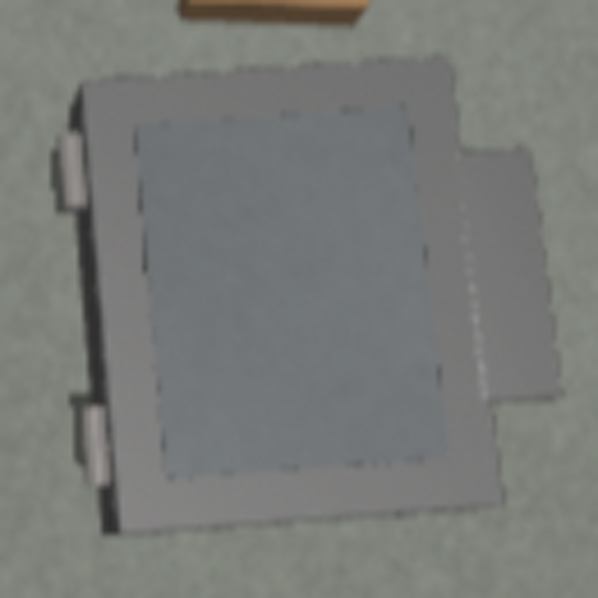

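View pics/sidez.png

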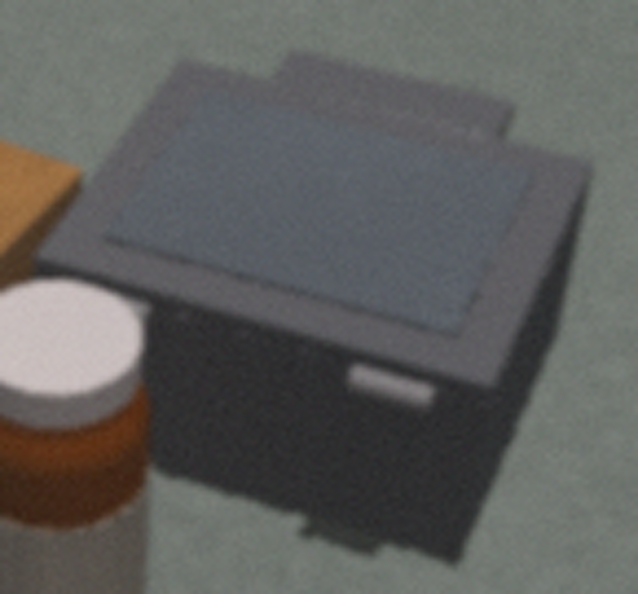

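```bash
cat > h.py <<'E'
import numpy as np, json
def proj(c,X):
    f=200/np.tan(np.radians(c['vertical_fov'])/2)
    p=np.asarray(X)@np.array(c['R']).T+np.array(c['t'])
    return np.c_[c['cx']+f*p[:,0]/p[:,2], c['cy']+f*p[:,1]/p[:,2]]
def ray(c,uv,z):
    f=200/np.tan(np.radians(c['vertical_fov'])/2)
    d=np.array([(uv[0]-c['cx'])/f,(uv[1]-c['cy'])/f,1]);R=np.array(c['R']);o=-R.T@np.array(c['t']);w=R.T@d
    return o+w*(z-o[2])/w[2]
def w(p,L):
    L=np.atleast_2d(L);c,s=np.cos(p[2]),np.sin(p[2])
    return np.c_[p[0]+c*L[:,0]-s*L[:,1],p[1]+s*L[:,0]+c*L[:,1],L[:,2]]
E
python3 - <<'E'
from workcell import viewer
from h import *
from scipy.optimize import least_squares
ct,cs=viewer.get_calibration('top'),viewer.get_calibration('side')
T=np.array([[82,85],[452,57],[503,502],[118,530],[527,150],[560,398]]);T=(T+.5)/4.6-.5+[325,160]
S=np.array([[185,62],[592,160],[495,387],[40,262],[290,52],[515,103]]);S=(S+.5)/4.4-.5+[300,95]
z=.0935
LT=np.array([[.075,-.09,z],[-.075,-.09,z],[-.075,.09,z],[.075,.09,z],[-.103,-.05,z],[-.103,.05,z]])
LS=np.array([[-.075,-.09,z],[-.075,.09,z],[.075,.09,z],[.075,-.09,z],[-.103,-.05,z],[-.103,.05,z]])
g=lambda p,t=1,s=1:np.r_[t*(proj(ct,w(p,LT))-T).ravel(),s*(proj(cs,w(p,LS))-S).ravel()]
for t,s in((1,1),(1,0),(0,1)):
    r=least_squares(lambda p:g(p,t,s),[.6,-.1,1.57]);print(r.x,g(r.x).reshape(-1,2).round(1).tolist())
for n,uv,zz in(('squat?',(276,160),.09),('tall?',(290,208),.15),('squatB',(276,160),.15),('tallB',(290,208),.09),('box',(385,146),.035)):print(n,ray(ct,uv,zz))
for n,uv,zz in(('squat',(249,196),.09),('tall',(313,175),.15),('box',(297,138),.035)):print(n,ray(cs,uv,zz))
E
```

```text
[ 0.5731651  -0.06033607  1.65535056] [[-0.8, -0.4], [-0.4, -0.2], [0.7, 1.5], [0.1, 2.0], [1.1, -0.4], [1.0, 0.3], [-1.3, -0.4], [0.3, 0.7], [-0.4, 0.6], [-1.8, -0.8], [-0.2, -0.7], [0.0, 0.2]]
[ 0.57431442 -0.05987771  1.64919758] [[-0.8, -1.3], [-0.3, -0.6], [0.1, 1.1], [-0.5, 1.1], [1.0, -0.7], [0.6, 0.0], [-1.6, -0.5], [-0.2, 0.9], [-1.6, 0.7], [-2.6, -1.1], [-0.4, -0.7], [-0.4, 0.3]]
[ 0.57213803 -0.0610112   1.66292936] [[-0.8, 0.5], [-0.4, 0.0], [1.4, 1.8], [0.9, 2.9], [1.2, -0.2], [1.5, 0.5], [-1.1, -0.3], [0.8, 0.4], [0.8, 0.4], [-0.9, -0.5], [0.0, -0.7], [0.3, -0.0]]
squat? [0.68979816 0.14378079 0.09      ]
tall? [0.59007904 0.11210008 0.15      ]
squatB [0.67312305 0.13778076 0.15      ]
tallB [0.59970228 0.11591937 0.09      ]
box [ 0.73646449 -0.06878123  0.035     ]
squat [0.68377109 0.15148639 0.09      ]
tall [0.58921607 0.12209247 0.15      ]
box [ 0.73402359 -0.07441889  0.035     ]
```

```bash
cat >> h.py <<'E'
CASE=np.array([.5735,-.0601,1.654])
def axes(a,flip=1):
    h=np.array([np.cos(CASE[2]),np.sin(CASE[2]),0]);z=np.array([0,0,1.])
    x=np.cos(a)*h-np.sin(a)*z; b=np.sin(a)*h+np.cos(a)*z
    y=np.cross(b,x)*flip   # b = tool +-z
    return np.c_[x,y,b*flip]
def tcp(th,r,a,gap=0,lat=0):
    """tool centre such that finger tip (8 ahead, +-10) touches lid underside at about radius r"""
    n=np.array([np.sin(th),np.cos(th)]);d=np.array([-np.cos(th),np.sin(th)])
    A=np.array([np.cos(a),-np.sin(a)]);B=np.array([np.sin(a),np.cos(a)])
    s=.008*max(A@n,0)+.010*abs(B@n)
    q=r*d-(s+gap)*n
    return w(CASE,[.075+q[0],lat,.0855+q[1]])[0]
E
python3 - <<'E'
from workcell import kin
from h import *
for a in(0,.25,.5,.75):
  for fl in(1,-1):
    o=[]
    for th in(0,.4,.8,1.2,1.57,1.75):
      q=kin.inverse_kinematics(tcp(th,.168,a,.003),axes(a,fl));o.append(None if q is None else np.round(q,2).tolist())
    q=kin.inverse_kinematics(tcp(0,.26,a,.003),axes(a,fl));o.append(None if q is None else np.round(q,2).tolist())
    print(a,fl,*o,sep='\n  ')
E
```

```text
0
  1
  [-0.69, 1.21, 1.27, 0.92, 2.02, 2.08]
  [-0.68, 1.1, 1.33, 0.94, 2.04, 2.13]
  [-0.65, 1.0, 1.41, 0.98, 2.04, 2.16]
  [-0.6, 0.9, 1.52, 1.02, 2.0, 2.17]
  [-0.53, 0.84, 1.62, 1.07, 1.94, 2.16]
  [-0.49, 0.83, 1.66, 1.1, 1.91, 2.15]
  [-0.77, 1.28, 1.06, 0.9, 2.14, 2.17]
0
  -1
  [-0.69, 1.21, 1.27, 0.92, 2.02, -1.06]
  [-0.68, 1.1, 1.33, 0.94, 2.04, -1.02]
  [-0.65, 1.0, 1.41, 0.98, 2.04, -0.98]
  [-0.6, 0.9, 1.52, 1.02, 2.0, -0.97]
  [-0.53, 0.84, 1.62, 1.07, 1.94, -0.98]
  [-0.49, 0.83, 1.66, 1.1, 1.91, -0.99]
  [-0.77, 1.28, 1.06, 0.9, 2.14, -0.97]
0.25
  1
  [-0.68, 1.07, 1.34, 0.81, 1.84, 2.09]
  [-0.67, 0.97, 1.38, 0.83, 1.87, 2.14]
  [-0.64, 0.87, 1.45, 0.86, 1.88, 2.18]
  [-0.59, 0.77, 1.54, 0.91, 1.85, 2.22]
  [-0.52, 0.71, 1.63, 0.96, 1.8, 2.23]
  [-0.48, 0.69, 1.67, 0.99, 1.76, 2.22]
  [-0.76, 1.14, 1.15, 0.77, 1.96, 2.14]
0.25
  -1
  [-0.68, 1.07, 1.34, 0.81, 1.84, -1.05]
  [-0.67, 0.97, 1.38, 0.83, 1.87, -1.0]
  [-0.64, 0.87, 1.45, 0.86, 1.88, -0.96]
  [-0.59, 0.77, 1.54, 0.91, 1.85, -0.93]
  [-0.52, 0.71, 1.63, 0.96, 1.8, -0.91]
  [-0.48, 0.69, 1.67, 0.99, 1.76,
[... 497 characters left out ...]
.86]
  [-0.48, 0.58, 1.64, 0.84, 1.65, -0.83]
  [-0.44, 0.56, 1.68, 0.87, 1.62, -0.82]
  [-0.73, 1.0, 1.25, 0.66, 1.77, -1.0]
0.75
  1
  [-0.6, 0.79, 1.52, 0.61, 1.45, 2.18]
  [-0.59, 0.7, 1.52, 0.61, 1.52, 2.24]
  [-0.55, 0.61, 1.55, 0.63, 1.55, 2.3]
  [-0.49, 0.52, 1.6, 0.66, 1.55, 2.37]
  [-0.41, 0.46, 1.66, 0.7, 1.51, 2.42]
  [-0.37, 0.44, 1.69, 0.72, 1.48, 2.44]
  [-0.69, 0.87, 1.36, 0.55, 1.56, 2.18]
0.75
  -1
  [-0.6, 0.79, 1.52, 0.61, 1.45, -0.96]
  [-0.59, 0.7, 1.52, 0.61, 1.52, -0.9]
  [-0.55, 0.61, 1.55, 0.63, 1.55, -0.84]
  [-0.49, 0.52, 1.6, 0.66, 1.55, -0.78]
  [-0.41, 0.46, 1.66, 0.7, 1.51, -0.72]
  [-0.37, 0.44, 1.69, 0.72, 1.48, -0.7]
  [-0.69, 0.87, 1.36, 0.55, 1.56, -0.97]
```

Run:
```python
from workcell import *
from workcell import robot,status,viewer,grab,kin
from h import *
import cv2
a=.35;R=axes(a,-1)
p0=tcp(0,.27,a,.018); p1=tcp(0,.168,a,.018)
print(p0,p1)
s=status.observe();p=s['position'].copy();p[2]=.38
robot.move_linear(p,velocity=.3)
grab()
hi=p0.copy();hi[2]=.38
robot.move_to(hi,R)
robot.move_linear(p0,velocity=.2)
s=status.observe();print(s['time_s'],s['position'],s['grip_width'],s['ft_force'])
cv2.imwrite('pics/side1.png',viewer.get_image('side'));cv2.imwrite('pics/top1.png',viewer.get_image('top'))
```

```text
[ 0.589706   -0.25442541  0.05810627] [ 0.58122902 -0.15277827  0.05810627]
7.075 [ 0.59014675 -0.25480652  0.05921793] 0.004332203345016689 [ 0.73738729  0.23655293 -0.04753177]
```

View pics/side1.png

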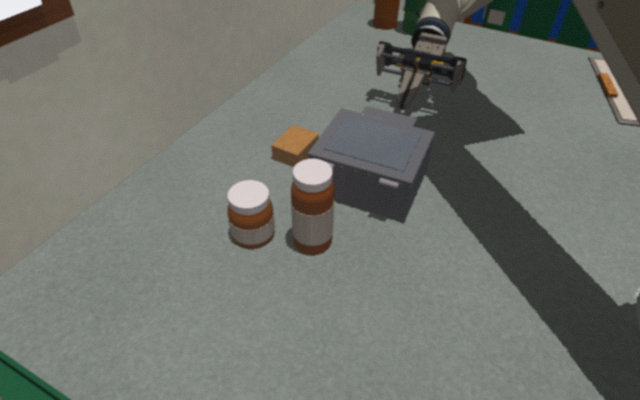

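View pics/top1.png

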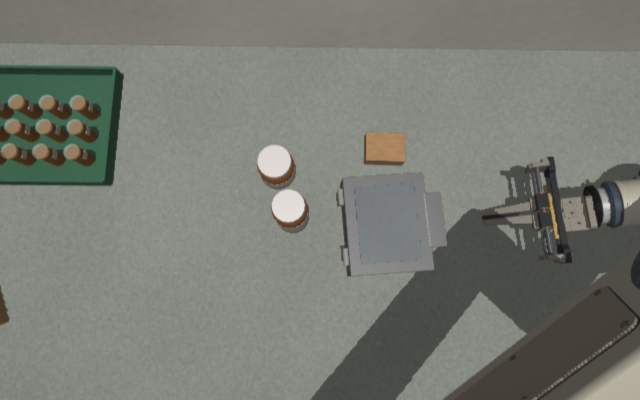

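The closed fingertips, at (484,218) in the top view, line up with the middle of the lip at (440,219), and nothing else has moved. Next I'll slide under the lip and push along the arc.

Run:
```python
from workcell import robot,status,viewer
from h import *
import cv2
a=.35
st=robot.move_linear(tcp(0,.168,a,.018),velocity=.1,force_limit=6);print('in',st)
if not st:
  for th in [.12,.4,.7,1.0,1.25]:
    r=.168
    st=robot.move_linear(tcp(th,r,a,0),velocity=.1,force_limit=10)
    s=status.observe();print(th,st,round(s['time_s'],2),s['position'].round(3),s['ft_force'].round(2))
    if st:break
cv2.imwrite('pics/side2.png',viewer.get_image('side'));cv2.imwrite('pics/top2.png',viewer.get_image('top'))
```

```text
in False
0.12 False 8.87 [ 0.582 -0.153  0.097] [ 0.2  -1.48 -1.07]
0.4 False 9.48 [ 0.581 -0.144  0.142] [ 0.26 -0.61 -1.32]
0.7 False 10.12 [ 0.579 -0.121  0.185] [-0.05 -2.23 -0.84]
1.0 False 10.77 [ 0.576 -0.086  0.22 ] [ 0.06 -0.37  0.29]
1.25 False 11.34 [ 0.573 -0.05   0.241] [ 0.39 -0.39 -0.07]
```

View pics/side2.png

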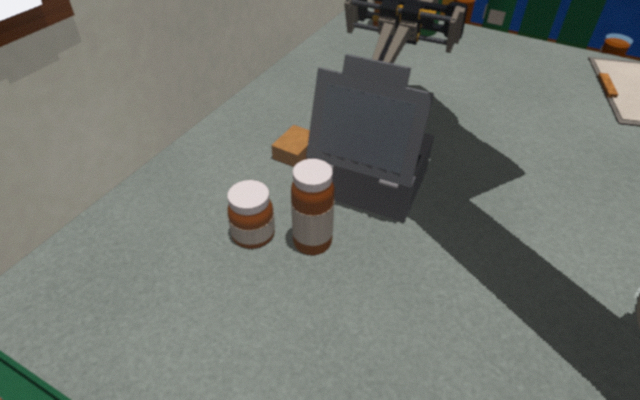

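The lid is up near 70–75° and resting on the fingertips, with the case and bystanders unmoved. I'll keep going past upright.

Run:
```python
from workcell import robot,status,viewer
from h import *
import cv2
a=.35
for th in [1.45,1.6,1.75,1.85]:
    st=robot.move_linear(tcp(th,.166,a,0),velocity=.07,force_limit=10)
    s=status.observe();print(th,st,round(s['time_s'],2),s['position'].round(3),s['ft_force'].round(2))
    if st:break
p=tcp(1.6,.166,a,.12);p[2]+=.02
robot.move_linear(p,velocity=.15)
s=status.observe();print(s['time_s'],s['ft_force'])
for n in('side','top','wrist'):cv2.imwrite(f'pics/{n}3.png',viewer.get_image(n))
```

```text
1.45 False 12.08 [ 0.57  -0.017  0.249] [-0.87  1.    0.72]
1.6 False 12.6 [0.568 0.009 0.252] [0.41 0.59 0.62]
1.75 False 13.12 [0.565 0.035 0.251] [-0.2  -0.29 -0.53]
1.85 False 13.53 [0.564 0.052 0.247] [-0.13  0.4   0.43]
14.775 [ 1.05470878 -0.30318113  0.47738738]
```

View pics/side3.png

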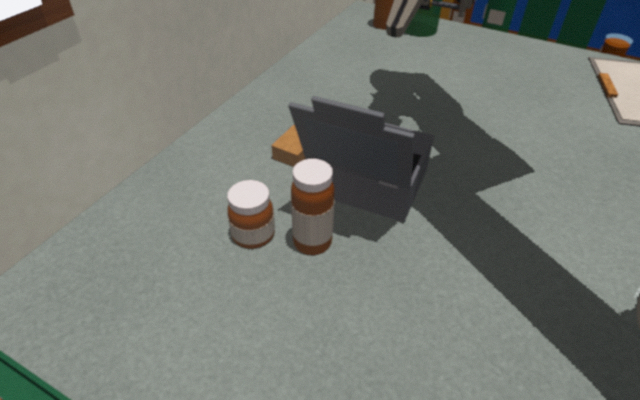

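View pics/top3.png

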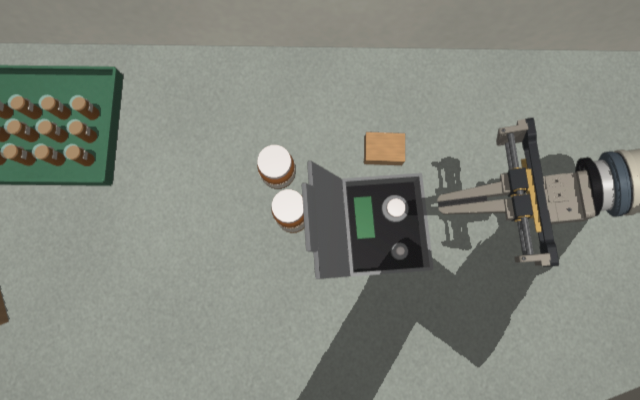

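The lid is leaning back and untouched. In the top view the large button is at (396,207) and the small one at (400,251). I'll check the predicted button position, then move above it with the tool vertical.

Run:
```python
from workcell import robot,status,viewer,kin
from h import *
import cv2
c=viewer.get_calibration('top')
B=w(CASE,[[-.025,-.032,.061],[-.025,.05,.059]]);print(B,proj(c,B))
m=ray(c,(396,207),.061);print('measured',m)
R=axes(np.pi/2,1)
b=(B[0]+m)/2
hi=w(CASE,[-.2,-.032,.33])[0]
for p in(hi,[b[0],b[1],.25],[b[0],b[1],.07]):print(kin.inverse_kinematics(np.array(p),R))
s=status.observe();p=s['position'].copy();p[2]=.33;p[1]-=.05
robot.move_linear(p,velocity=.2)
robot.move_to(hi,R)
robot.move_linear(np.array([b[0],b[1],.20]),velocity=.15)
s=status.observe();print(s['time_s'],s['position'],b,s['ft_force'])
for n in('side','top','wrist'):cv2.imwrite(f'pics/{n}4.png',viewer.get_image(n))
cv2.imwrite('pics/all4.png',np.vstack([cv2.imread(f'pics/{n}4.png')[:300] for n in('side','top')]))
```

```text
[[ 0.60746699 -0.08235407  0.061     ]
 [ 0.52575066 -0.0891689   0.059     ]] [[395.66253056 207.34764642]
 [400.16626429 250.78913555]]
measured [ 0.60814075 -0.08301113  0.061     ]
[-0.39369712  0.35394245  1.39567371  0.          1.39197649  2.66469186]
[-0.13765044  0.310915    1.6302822   0.          1.20039545  2.92073854]
[-0.13765044  0.51169511  1.77318403  0.          0.85671352  2.92073854]
19.9333 [ 0.60821974 -0.08329801  0.20054602] [ 0.60780387 -0.0826826   0.061     ] [-0.17769916 -0.09865817 -0.33640589]
```

View pics/all4.png

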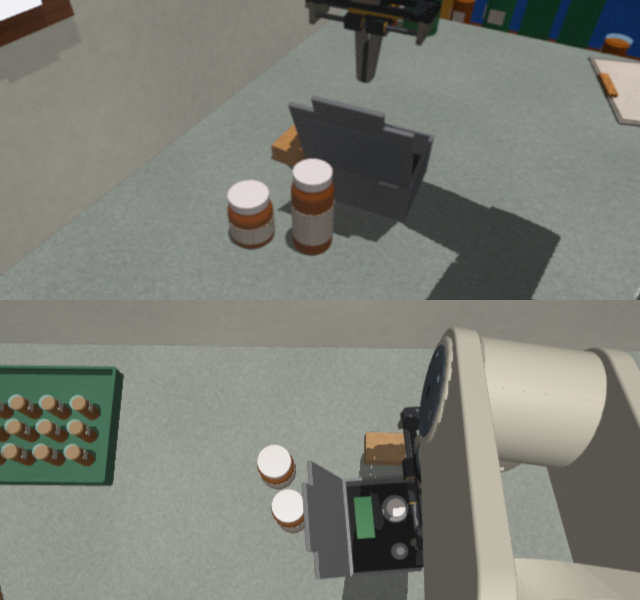

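View pics/wrist4.png

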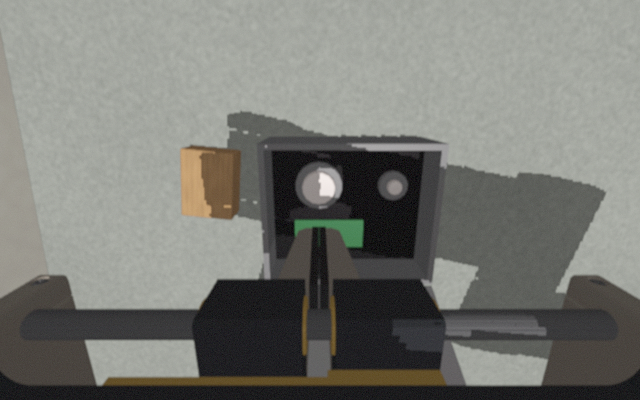

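The predicted button pixels match the picture to within a pixel, and the fingers are directly above it. Pressing now.

Run:
```python
from workcell import robot,status,viewer
from h import *
import cv2
x,y=.6077,-.0826
print(robot.move_linear(np.array([x,y,.076]),velocity=.08,force_limit=8))
s=status.observe();print(s['time_s'],s['position'],s['ft_force'].round(2))
z=.070
while z>.0585:
    st=robot.move_linear(np.array([x,y,z]),velocity=.02,force_limit=12)
    s=status.observe();print(round(z,4),st,s['position'].round(4),s['ft_force'].round(2))
    if st or s['ft_force'][2]>8:break
    z-=.0015
robot.pause(.3)
s=status.observe();print(s['time_s'],s['position'].round(4),s['ft_force'].round(2))
cv2.imwrite('pics/side5.png',viewer.get_image('side'))
```

```text
False
21.7833 [ 0.60803371 -0.08264617  0.07648387] [0.32 0.14 0.52]
0.07 False [ 0.6076 -0.0826  0.0699] [0.22 0.65 0.06]
0.0685 False [ 0.6079 -0.0826  0.0686] [ 0.42 -0.66  1.88]
0.067 False [ 0.6079 -0.0826  0.0671] [-0.38  0.76  2.6 ]
0.0655 False [ 0.6079 -0.0826  0.0656] [0.26 0.25 3.5 ]
0.064 False [ 0.6079 -0.0826  0.064 ] [ 0.82 -0.11  4.16]
0.0625 False [ 0.6079 -0.0826  0.0632] [-1.93 -0.85 11.61]
23.7833 [ 0.6079 -0.0826  0.0633] [-2.17  0.72 11.24]
```

View pics/side5.png

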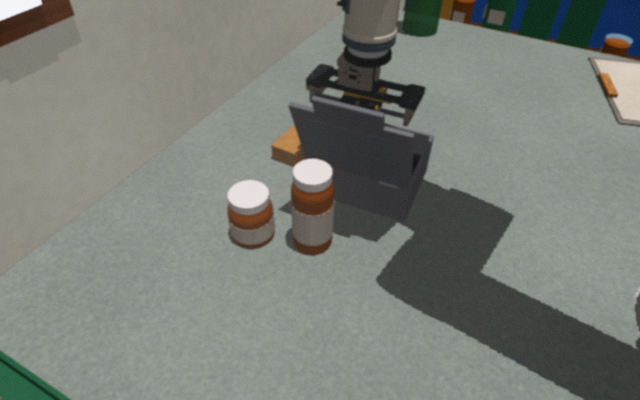

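The force climbed along the spring to about 4 N and then jumped to about 11 N at the end stop, so the button is fully down. The lid is still open. I'll retract and check.

Run:
```python
from workcell import robot,status,viewer
from h import *
import cv2
robot.move_linear(np.array([.6077,-.0826,.30]),velocity=.12)
robot.move_linear(w(CASE,[-.26,-.032,.33])[0],velocity=.2)
s=status.observe();print(s['time_s'],s['position'],s['ft_force'].round(2))
cv2.imwrite('pics/all6.png',np.vstack([viewer.get_image(n)[:300] for n in('side','top')]))
```

```text
27.3 [ 0.6270002  -0.31553023  0.32989409] [-0.11 -0.01  0.73]
```

View pics/all6.png

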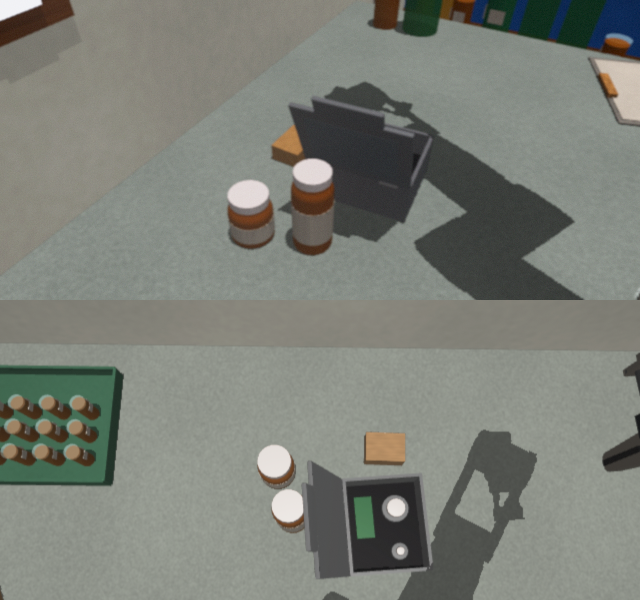

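The lid is leaning back, the large button is at its original spot (396,207), and the jars, box and case haven't moved. The arm is clear of everything, so I'm handing in.

```bash
python3 -c "
from workcell import order,robot
order.sign_off()"
```

```text
the job is handed in; nothing more can be done
```

The case is open, the large button has been pressed and released, and the job was handed in at about 27 s of the 48 s limit; the sign-off gives no verdict.

- **Lid:** I pushed it up by the thumb lip with the closed fingertips and followed it past upright. Wrist force stayed around 2.5 N or less at each check. It fell back to its stop and has stayed open untouched since.
- **Large button:** I pressed it straight down. Force rose along the spring to about 4 N, then jumped to about 11 N with the tip about 5.7 mm below the button's nominal top. I read that as fully down.
- **Last pictures:** The lid is leaning back, and the case, jars and cardboard box are where they started. The arm is clear of everything.
- **Inferred, not measured:** The large button being up again rests on the retreat and the top view, where it looks as it did before. The small button was never approached. No check failed or disagreed.

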